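# Check the disc cases are clipped, then start the extraction

### The arm

A 6-joint arm with a two-finger parallel gripper is mounted at the origin on the work surface. World frame = base frame: x ahead of the robot, y to its left, z up, the work surface at z = 0. Lengths are in m, angles in rad, forces in N, time in s.
With the tool pointing down it reaches from about 0.325 to 0.775 m from the base axis. Payload 9.3 kg.
Tool frame: the origin (TCP) lies between the finger pads; the fingertips stand bot.tips_ahead ahead of it and the grasp point (between the pads) lies 3 mm ahead of it (bot.tips_ahead is the distance from the TCP to the fingertips, in m); z points along the fingers, y is the line along which they close (so a half turn about z gives the same grasp; the last joint's range is limited). The gripper opens to 85 mm and grips with 20 to 120 N. Pads are 22 mm wide; open, the fingers measure 114 mm over their backs; the gripper's body (76 mm by 85 mm) begins 54 mm behind the grasp point. The pads swing forward as they close: fully open they stand 13 mm farther back than shut.
Start: joints at [-1.416, 0.259, 0.021, 1.334, 0, 1.418], TCP at [0.167, -0.524, 0.253] pointing down, gripper open.
Joint ranges: [-3.04, 3.04], [-0.91, 1.82], [-1.04, 1.36], [-1.92, 1.95], [-1.52, 1.45], [-3.14, 3.14]. Speed limits (rad/s): [2.22, 2.22, 2.79, 3.14, 3.14, 3.14].

### API

Orientations are given as a rotation vector (axis times angle).
In Python, from cell import bot gives the robot as it stands.
- The arm moves only by the tool arm_command, never from a script. Its argument "moves" is a list of rows, each an object with "linear": the shift along the tool's x, y, z in m, a list of three; "turn": the turn about the tool's z in rad; "claw": the gripper's target within -1 to 1 (fully open at 1, half-way at 0, shut at -1). A call has 1 to 10 rows; each row shifts and turns the commanded pose from where the row before left it, along the tool's axes as they then stand; what a row does not reach is not made up. A row lasts 1/8 s, in which the tool goes at most 62.5 mm and 10.7 degrees, less where a joint would pass 70% of its speed; a pose out of reach is approached as far as the arm can. A call is refused whole if a number of a shift passes 0.0625 or a number of a turn 0.188, either way. A call with a gripper value outside its range is refused whole. The fingers move at their own pace and stop on an object; "force" is the grip in N (left out, the last holds). Time passes only in rows, so rows that do not move let the fingers close. It gives the time, the measured TCP pose, the force, the opening and the grip force at its end, in the units of the state.
- bot.get_obs(): the state, without advancing time (a new reading comes with each control period).
- bot.capture(name): name is "scene" or "top" or "wrist"; returns the picture (480x640x3 uint8, blue, green, red); there is no depth.
- bot.camera_params(name): a dict with "mtx" (3x3 intrinsics, pixels), "R" (3x3) and "t" (3): a world point X has camera coordinates R X + t. Camera axes: x right, y down, z forward; pixel columns grow to the right and rows downward; lengths in m; the calibration is good to about 2 mm. The wrist camera is an equidistant fisheye: a pixel r from the principal point sees the ray r / f radians off the axis. A picture is of the moment at which its call begins: read the wrist's pose just before it. camera_params takes no time and is no camera call; for the wrist camera it gives the pose at the moment of the call.
- bot.finish_job(): hands the job in; it is judged then, once.
Trained networks look in the newest picture that a camera, given by its name, has taken for a name from the list of things; names that differ only in an ending like _2 or _b are one class to them, and where a whole thing is asked for, a point or a joint stands for the part that bears it (a point fixed in the world has none). Each returns a list of dicts, best first, with "conf" (0 to 1); they miss things now and then, are a little off and sometimes report something else, mostly with a low value. They report only what shows in the picture. A call takes as long as a camera call. They do not tell look-alikes from the thing itself.
- bot.regions_of(label, camera): "mask" (480x640 bool, what is visible of it) and "position" ([row, column] in pixels, amid what is visible of it).
The state is a dict: "time_s": time; "joints": joint angles; "joint_vel": joint speeds; "joint_torque": joint torques, N m; "eef_pos": TCP position; "tool_rot": TCP orientation; "force": force on the tool from outside, world axes, zero at the start; "torque": the same for the moment, N m; "opening": opening from 0.0 (shut) to 1.0 (fully open); "grasp_force": force on a finger pad.
Only numpy, scipy, OpenCV 4.12 (cv2) and the standard library are available. Lean on these libraries where they do the work, as an engineer would, in place of code of your own. Each camera call takes 0.05 s, during which the arm holds its last target. There are 200 camera calls.

### The job

Before the dust extraction is started, check that the three disc cases are really clipped: beginning with the case farthest from the isolator and working towards it, take each lid by its handle and tug it up, past its few millimetres of free play, to see whether the clip holds. Let every lid drop shut again and snap home any clip that did not hold; only when all three are clipped, turn the isolator's handle from off to on. Leave the other things on the bench where they are.

Things in the scene. Friction and masses are not known exactly. Their poses are not given: they have to be found in the camera images.
- case_a: Grey plastic disc case, one of three identical ones standing side by side and fixed to the bench: 160 mm (its x) by 130 mm (its y) by 72 mm high with lid shut. Origin: centre of its underside; x points from its front (clip) to its back (hinge), z up. Any of the three cases may be at the left, middle or right, and any one or more may be unclipped.
- lid_a: Lid of case_a, 24 mm thick, hinged at its back; origin on the hinge axis, 80 mm behind the case's centre and 48 mm above its underside. About 2 N at the handle lifts it; let go, it falls shut. The handle swings up about the hinge, so it moves 0.45 mm towards the hinge for each mm it rises. Clipped, a tug lifts the handle 4 to 5 mm of free play, then it stops dead; unclipped, it lifts freely. It carries the clip at its front.
- clip_spot_a (a point): Where to push the clip of lid_a: a point fixed to the lid, 91 mm in front of the case's centre, 32 mm above its underside, on the snapped clip's outer face. The clip is a steel flap 40 mm wide, 5 mm thick, hanging on the case's front, hinged 66 mm and ending 20 mm above the underside. Unclipped, its lower end stands only 6 mm further out, so it looks nearly shut.
- handle_a (a point): Middle of the handle bar on lid_a: a black round bar 12 mm thick and 72 mm long, lying along the case's y, on two end posts; 104 mm above the case's underside (32 mm above the lid's top) and 45 mm in front of the case's centre when shut. Grip it from above, fingers closing along the case's x.
- striker_a: Steel striker bar behind the clip of case_a, 30 mm wide, 8 by 8 mm, on the middle of the case's front, 84 mm in front of its centre and 40 mm above its underside; origin at its centre. With the lid down, a push of about 6 to 9 N on the lower half of an unclipped clip, towards the case (its +x), flips it over centre after 2 to 3 mm; it snaps against this bar and its spring holds it there.
- case_b: Grey plastic disc case, one of three identical ones standing side by side and fixed to the bench: 160 mm (its x) by 130 mm (its y) by 72 mm high with lid shut. Origin: centre of its underside; x points from its front (clip) to its back (hinge), z up. Any of the three cases may be at the left, middle or right, and any one or more may be unclipped.
- lid_b: Lid of case_b, 24 mm thick, hinged at its back; origin on the hinge axis, 80 mm behind the case's centre and 48 mm above its underside. About 2 N at the handle lifts it; let go, it falls shut. The handle swings up about the hinge, so it moves 0.45 mm towards the hinge for each mm it rises. Clipped, a tug lifts the handle 4 to 5 mm of free play, then it stops dead; unclipped, it lifts freely. It carries the clip at its front.
- clip_spot_b (a point): Where to push the clip of lid_b: a point fixed to the lid, 91 mm in front of the case's centre, 32 mm above its underside, on the snapped clip's outer face. The clip is a steel flap 40 mm wide, 5 mm thick, hanging on the case's front, hinged 66 mm and ending 20 mm above the underside. Unclipped, its lower end stands only 6 mm further out, so it looks nearly shut.
- handle_b (a point): Middle of the handle bar on lid_b: a black round bar 12 mm thick and 72 mm long, lying along the case's y, on two end posts; 104 mm above the case's underside (32 mm above the lid's top) and 45 mm in front of the case's centre when shut. Grip it from above, fingers closing along the case's x.
- striker_b: Steel striker bar behind the clip of case_b, 30 mm wide, 8 by 8 mm, on the middle of the case's front, 84 mm in front of its centre and 40 mm above its underside; origin at its centre. With the lid down, a push of about 6 to 9 N on the lower half of an unclipped clip, towards the case (its +x), flips it over centre after 2 to 3 mm; it snaps against this bar and its spring holds it there.
- case_c: Grey plastic disc case, one of three identical ones standing side by side and fixed to the bench: 160 mm (its x) by 130 mm (its y) by 72 mm high with lid shut. Origin: centre of its underside; x points from its front (clip) to its back (hinge), z up. Any of the three cases may be at the left, middle or right, and any one or more may be unclipped.
- lid_c: Lid of case_c, 24 mm thick, hinged at its back; origin on the hinge axis, 80 mm behind the case's centre and 48 mm above its underside. About 2 N at the handle lifts it; let go, it falls shut. The handle swings up about the hinge, so it moves 0.45 mm towards the hinge for each mm it rises. Clipped, a tug lifts the handle 4 to 5 mm of free play, then it stops dead; unclipped, it lifts freely. It carries the clip at its front.
- clip_spot_c (a point): Where to push the clip of lid_c: a point fixed to the lid, 91 mm in front of the case's centre, 32 mm above its underside, on the snapped clip's outer face. The clip is a steel flap 40 mm wide, 5 mm thick, hanging on the case's front, hinged 66 mm and ending 20 mm above the underside. Unclipped, its lower end stands only 6 mm further out, so it looks nearly shut.
- handle_c (a point): Middle of the handle bar on lid_c: a black round bar 12 mm thick and 72 mm long, lying along the case's y, on two end posts; 104 mm above the case's underside (32 mm above the lid's top) and 45 mm in front of the case's centre when shut. Grip it from above, fingers closing along the case's x.
- striker_c: Steel striker bar behind the clip of case_c, 30 mm wide, 8 by 8 mm, on the middle of the case's front, 84 mm in front of its centre and 40 mm above its underside; origin at its centre. With the lid down, a push of about 6 to 9 N on the lower half of an unclipped clip, towards the case (its +x), flips it over centre after 2 to 3 mm; it snaps against this bar and its spring holds it there.
- isolator_box: Grey rotary isolator of the dust extraction, a box 120 by 120 by 75 mm fixed to the bench at the right-hand end of the row of cases; origin at the centre of its underside, z up.
- isolator (a joint): Angle of the isolator's black handle: 0 is off (bar along the box's x), 1.571 is on (bar along the box's y); it grows clockwise seen from above. Spring detents at both ends: about 0.1 N m to leave one, and past half way it snaps on to the other by itself.
- isolator_grip (a point): Middle of the isolator's handle on its turning axis, 109 mm above the bench. The handle is a bar 72 mm long, 14 mm wide and 30 mm high (92 to 122 mm above the bench), standing 17 mm clear of the box's top plate on a round shaft; this point's x runs along the bar, y across it. Fingers close across it from above.
- grinder: Angle grinder, black body and metal head, about 235 mm long and 112 mm across its disc, lying behind the cases; bystander. Origin under its middle.
- offcut: Stone offcut 100 by 130 by 20 mm behind the cases; bystander. Origin under its centre.
- hammer: Hammer 260 mm long with wooden handle, lying at the left of the cases; bystander. Origin under its middle.
- tape_roll: Roll of paper tape, 100 mm across, 38 mm high, to the right of the isolator; bystander. Origin under its centre.
Things that resemble listed ones, but are neither listed nor needed, are in the scene too. Leave any pink look-alike of the case_b alone.

How it is judged:
By the outcome, as a careful person would: the job done as asked, in the order asked, and still so for the second after the job is handed in, with the robot touching nothing.
It also fails if it takes over 72 s, if anything falls off the work surface, if the arm or the gripper's body presses on something with over 40 N, if the wrist force passes 120 N, or if a joint passes its speed limit or range.

## Working session

There is one attempt and no reset: what is moved stays moved. The work goes in short steps, Python scripts to look and compute and a tool call to move; the robot and the scene stay as the last step left them, time stands still between calls to the robot, and variables do not carry over. Pictures are saved under pics/ and viewed, at most 10 in all, crops included, and the job is handed in when it is done.

Besides the shell and the picture viewer there is one more tool, called after ">>>" as name(argument=value, ...), one argument or row to a line, values as JSON. arm_command: Moves the arm, as the interface text tells. Its arguments: {"type":"object","properties":{"moves":{"type":"array","items":{"type":"object","properties":{"linear":{"type":"array","items":{"type":"number"}},"turn":{"type":"number"},"claw":{"type":"number"}}}},"force":{"type":"number"}},"required":["moves"]}

```bash
mkdir -p pics
cat > h.py <<'E'
import numpy as np, cv2
from cell import bot
def px2w(cam,p,z):  # p=[row,col], pinhole, intersect plane z
    c=bot.camera_params(cam);R=np.array(c["R"]);t=np.array(c["t"]);K=np.array(c["mtx"])
    o=-R.T@t
    if cam=="wrist":
        u=(p[1]-K[0,2])/K[0,0];v=(p[0]-K[1,2])/K[1,1];r=np.hypot(u,v)
        d=np.array([np.sin(r)*u/max(r,1e-9),np.sin(r)*v/max(r,1e-9),np.cos(r)])
    else: d=np.linalg.solve(K,[p[1],p[0],1])
    d=R.T@d
    return o+d*(z-o[2])/d[2]
E
python3 - <<'E'
from h import *
a=bot.capture("scene");b=bot.capture("top")
cv2.imwrite("pics/scene.png",a);cv2.imwrite("pics/top.png",b)
for n,z in [("case_a",.072),("handle_a",.104),("clip_spot_a",.032),("isolator_box",.075),("isolator",.122),("isolator_grip",.122)]:
    for cam in ("top","scene"):
        for r in bot.regions_of(n,cam):
            m=r["mask"].astype(np.uint8);(cx,cy),wh,an=cv2.minAreaRect(cv2.findNonZero(m))
            print(n,cam,round(r["conf"],2),np.round(r["position"]),m.sum(),px2w(cam,[cy,cx],z).round(3),np.round(wh),round(an))
print(bot.tips_ahead,bot.get_obs())
E
```

```text
case_a top 0.92 [328. 425.] 1981 [ 0.298 -0.269  0.072] [50. 63.] 9
case_a top 0.88 [241. 220.] 2974 [0.546 0.289 0.072] [65. 49.] 89
case_a top 0.88 [338. 256.] 3189 [0.298 0.167 0.072] [53. 69.] 23
case_a top 0.58 [264. 360.] 2879 [ 0.5   -0.109  0.072] [66. 47.] 87
case_a top 0.38 [262. 504.] 551 [ 0.509 -0.489  0.072] [34. 36.] 63
case_a scene 0.89 [277. 442.] 4110 [0.577 0.297 0.072] [59. 76.] 4
case_a scene 0.86 [159. 259.] 3044 [ 0.327 -0.257  0.072] [53. 67.] 33
case_a scene 0.79 [187. 410.] 3301 [0.326 0.17  0.072] [54. 69.] 36
case_a scene 0.78 [252. 357.] 3631 [0.556 0.081 0.072] [57. 72.] 18
case_a scene 0.65 [246. 362.] 3062 [0.541 0.079 0.072] [53. 63.] 18
handle_a top 0.87 [330. 425.] 1938 [ 0.298 -0.267  0.104] [49. 61.] 9
handle_a top 0.84 [251. 292.] 2659 [0.523 0.075 0.104] [46. 63.] 8
handle_a top 0.74 [240. 217.] 2796 [0.539 0.287 0.104] [65. 48.] 89
handle_a top 0.63 [264. 360.] 2795 [ 0.495 -0.108  0.104] [66. 47.] 88
handle_a top 0.6 [337. 256.] 2842 [0.293 0.166 0.104] [48. 64.] 24
handle_a scene 0.86 [151. 256.] 2227 [ 0.334 -0.254  0.104] [44. 59.] 34
handl
[... 1531 characters left out ...]
e_s': 0.7, 'joints': array([-1.41559141e+00,  2.58549243e-01,  2.14926148e-02,  1.33366617e+00,
       -7.13134692e-06,  1.41823602e+00]), 'joint_vel': array([-1.53219488e-03, -6.06936692e-06,  4.26123448e-06, -1.53193188e-03,
       -1.81327265e-04,  7.82989488e-04]), 'joint_torque': array([-1.34757986e-03, -5.55227280e+01,  3.44682920e+01,  1.09760793e-03,
       -3.30337898e-04,  5.48391146e-07]), 'eef_pos': array([ 0.16662572, -0.52415232,  0.25330341]), 'tool_rot': array([ 3.10439709e+00,  4.81519526e-01, -1.10488973e-05]), 'force': array([-0.07994893,  0.14355525, -0.36007047]), 'torque': array([-0.01023844,  0.02598694,  0.00716582]), 'grasp_force': 0.0, 'opening': 0.9988451106846731}
```

Run:
```python
import cv2
a=cv2.imread("pics/top.png")[150:420,130:560]
cv2.imwrite("pics/top_c.png",cv2.resize(a,(800,502),interpolation=cv2.INTER_CUBIC))
```

```text
(no output)
```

View pics/top_c.png

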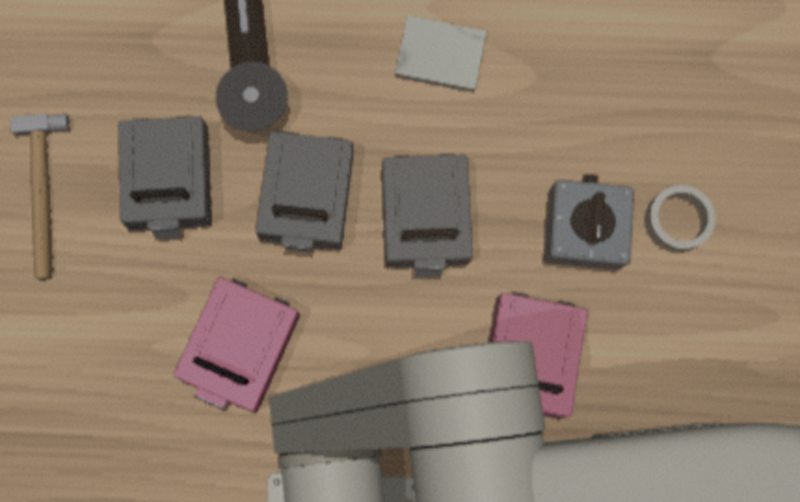

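View pics/scene.png

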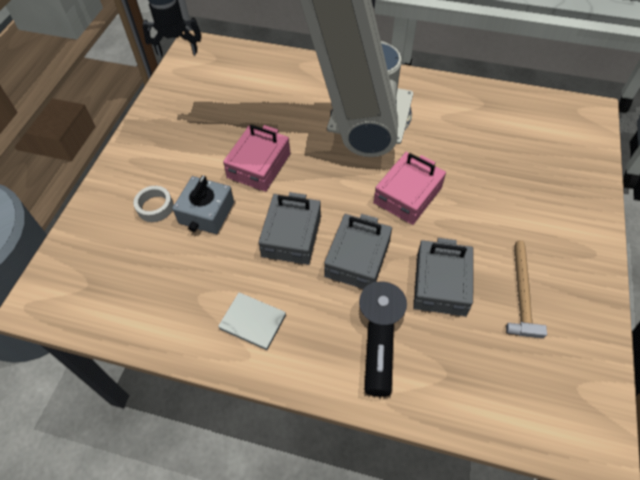

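Candidates: grey cases at left (220,241), middle (292,251) and right (360,264) in the top picture are the real ones. The pink look-alikes at (256,338) and (425,328) stay untouched. The isolator is at (446,270), at the row's right-hand end, so the order is left, middle, right.

Run:
```python
from h import *
im=cv2.imread("pics/top.png");v=im.max(2)
for name,(c0,c1,r0,r1),z in [("L",(198,236,249,262),.110),("M",(272,312,256,272),.110),("R",(342,382,270,284),.110),("iso",(440,463,252,284),.122)]:
    m=np.zeros(v.shape,np.uint8);m[r0:r1,c0:c1]=v[r0:r1,c0:c1]<45
    n,l,s,c=cv2.connectedComponentsWithStats(m);k=1+np.argmax(s[1:,4])
    pts=np.argwhere(l==k)
    w=np.array([px2w("top",p,z)[:2] for p in pts]);mu=w.mean(0)
    e=np.linalg.svd(w-mu,full_matrices=False)[2];d=w@e[0]
    print(name,s[k],mu.round(3),"axis deg",np.degrees(np.arctan2(e[0][1],e[0][0])).round(1),"len",np.ptp(d).round(3))
c=bot.camera_params("wrist");R=np.array(c["R"]);print((-R.T@np.array(c["t"])).round(3),R.round(2))
# case yaw from the side edges of light case mask
for r in bot.regions_of("handle_a","top"):
    m=r["mask"].astype(np.uint8);(cx,cy),wh,an=cv2.minAreaRect(cv2.findNonZero(m))
    b=cv2.boxPoints(((cx,cy),wh,an));print(np.round(r["position"]),[px2w("top",[q[1],q[0]],.072)[:2].round(3).tolist() for q in b])
```

```text
L [201 252  30   6  77] [0.51 0.29] axis deg -85.4 len 0.079
M [278 263   3   2   4] [0.491 0.113] axis deg 107.0 len 0.006
R [347 277   1   1   1] [ 0.46  -0.075] axis deg 0.0 len 0.0Traceback (most recent call last):
  File "<stdin>", line 5, in <module>
    return _wrapfunc(a, 'argmax', axis=axis, out=out, **kwds)
    return bound(*args, **kwds)
ValueError: attempt to get argmax of an empty sequence
```

>>> arm_command(
  moves=[
    {"linear":[0.04,-0.023,0],"claw":1},
    {"linear":[0.04,-0.023,0]},
    {"linear":[0.04,-0.023,0]},
    {"linear":[0.04,-0.023,0]},
    {"linear":[0.04,-0.023,0]},
    {"linear":[0.04,-0.023,0]},
    {"linear":[0.04,-0.023,0]},
    {"linear":[0.04,-0.023,0]},
  ],
)

```text
invalid input
```

>>> arm_command(
  moves=[
    {"turn":-0.18},
    {"turn":-0.18},
    {"turn":-0.18},
    {"turn":-0.18},
    {"turn":-0.18},
    {"turn":-0.18},
    {"turn":-0.18},
  ],
)

```text
invalid input
```

Rows need every field, so I'll fill them in.

>>> arm_command(
  moves=[
    {"linear":[0.04,-0.023,0],"turn":0,"claw":1},
    {"linear":[0.04,-0.023,0],"turn":0,"claw":1},
    {"linear":[0.04,-0.023,0],"turn":0,"claw":1},
    {"linear":[0.04,-0.023,0],"turn":0,"claw":1},
    {"linear":[0.04,-0.023,0],"turn":0,"claw":1},
    {"linear":[0.04,-0.023,0],"turn":0,"claw":1},
    {"linear":[0.04,-0.023,0],"turn":0,"claw":1},
    {"linear":[0.04,-0.023,0],"turn":0,"claw":1},
  ],
  force=40,
)

```text
time_s: 1.7
eef_pos: [0.4167, -0.2507, 0.2535]
tool_rot: [3.104, 0.481, 0.001]
force: [0.5, -0.3, 0.4]
opening: 1.0
grasp_force: 0.0
```

>>> arm_command(
  moves=[
    {"linear":[0,0,0],"turn":-0.18,"claw":1},
    {"linear":[0,0,0],"turn":-0.18,"claw":1},
    {"linear":[0,0,0],"turn":-0.18,"claw":1},
    {"linear":[0,0,0],"turn":-0.18,"claw":1},
    {"linear":[0,0,0],"turn":-0.18,"claw":1},
    {"linear":[0,0,0],"turn":-0.18,"claw":1},
    {"linear":[0,0,0],"turn":-0.18,"claw":1},
  ],
)

```text
time_s: 2.58
eef_pos: [0.4158, -0.2519, 0.2534]
tool_rot: [2.218, 2.225, -0.0]
force: [0.8, -0.3, -0.1]
opening: 1.001
grasp_force: 0.0
```

>>> arm_command(
  moves=[
    {"linear":[0.05,0.003,-0.008],"turn":0,"claw":1},
    {"linear":[0.05,0.003,-0.008],"turn":0,"claw":1},
    {"linear":[0.05,0.003,-0.008],"turn":0,"claw":1},
    {"linear":[0.05,0.003,-0.008],"turn":0,"claw":1},
    {"linear":[0.05,0.003,-0.008],"turn":0,"claw":1},
    {"linear":[0.05,0.003,-0.008],"turn":0,"claw":1},
    {"linear":[0.04,0.003,-0.008],"turn":0,"claw":1},
    {"linear":[0,0,0],"turn":0,"claw":1},
  ],
)

```text
time_s: 3.58
eef_pos: [0.4379, 0.0902, 0.3098]
tool_rot: [2.22, 2.222, 0.002]
force: [-0.8, -1.2, 0.1]
opening: 0.999
grasp_force: 0.0
```

Run:
```python
from h import *
im=bot.capture("wrist");cv2.imwrite("pics/w1.png",im)
c=bot.camera_params("wrist");R=np.array(c["R"]);print((-R.T@np.array(c["t"])).round(3),R.round(2).tolist(),np.array(c["mtx"]).round().tolist(),bot.get_obs()["eef_pos"])
for r in bot.regions_of("handle_a","wrist"): print(round(r["conf"],2),np.round(r["position"]),r["mask"].sum())
im=bot.capture("top");cv2.imwrite("pics/top2.png",im)
```

```text
[0.438 0.163 0.43 ] [[1.0, -0.0, 0.0], [-0.0, -0.96, 0.3], [0.0, -0.3, -0.96]] [[372.0, 0.0, 321.0], [0.0, 372.0, 244.0], [0.0, 0.0, 1.0]] [0.43779914 0.0890401  0.30943079]
0.95 [366. 370.] 10757
0.88 [136. 189.] 18920
0.84 [ 34. 432.] 12241
0.8 [218. 409.] 19019
0.19 [360. 372.] 12998
```

View pics/w1.png

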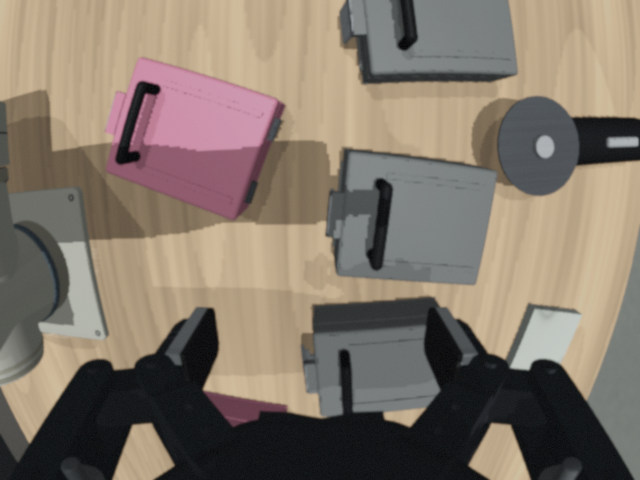

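The wrist view shows the pink look-alike at (195,140). The grey left case's handle is at (405,25), the middle one runs from (384,185) to (378,263), and the right one is at (346,380).

Run:
```python
from h import *
f=lambda u,v,z: px2w("wrist",[v,u],z)[:2]
def show(n,a,b): 
    d=b-a;print(n,a.round(3),b.round(3),"mid",((a+b)/2).round(3),"len",np.hypot(*d).round(3),"deg",np.degrees(np.arctan2(d[1],d[0])).round(1))
show("Mbar",f(378,265,.108),f(384,183,.108))
show("M right edge",f(337,275,.072),f(475,283,.072))
show("M left edge",f(347,150,.072),f(495,170,.072))
show("M front",f(337,275,.072),f(347,150,.072))
show("L right edge",f(365,75,.072),f(515,72,.072))
show("Lbar end",f(405,45,.108),f(404,0,.108))
show("R left edge",f(314,332,.072),f(435,322,.072))
show("R left bot?",f(314,305,.072),f(435,298,.072))
show("R front",f(320,415,.072),f(314,332,.072))
show("Rbar",f(347,412,.108),f(346,350,.108))
```

```text
Mbar [0.491 0.042] [0.494 0.119] mid [0.492 0.081] len 0.076 deg 88.1
M right edge [0.455 0.018] [0.609 0.006] mid [0.532 0.012] len 0.155 deg -4.5
M left edge [0.463 0.146] [0.618 0.131] mid [0.541 0.139] len 0.156 deg -5.2
M front [0.455 0.018] [0.463 0.146] mid [0.459 0.082] len 0.128 deg 86.1
L right edge [0.48  0.219] [0.639 0.237] mid [0.56  0.228] len 0.16 deg 6.6
Lbar end [0.511 0.242] [0.511 0.286] mid [0.511 0.264] len 0.043 deg 89.8
R left edge [ 0.43 -0.05] [ 0.567 -0.041] mid [ 0.499 -0.045] len 0.137 deg 3.9
R left bot? [ 0.431 -0.016] [ 0.563 -0.01 ] mid [ 0.497 -0.013] len 0.133 deg 2.6
R front [ 0.436 -0.177] [ 0.43 -0.05] mid [ 0.433 -0.113] len 0.127 deg 92.8
Rbar [ 0.467 -0.138] [ 0.464 -0.051] mid [ 0.465 -0.095] len 0.088 deg 92.6
```

>>> arm_command(
  moves=[
    {"linear":[0.05,0.018,0.022],"turn":0,"claw":1},
    {"linear":[0.05,0.018,0.022],"turn":0,"claw":1},
    {"linear":[0.05,0.018,0.022],"turn":0,"claw":1},
    {"linear":[0.05,0.018,0.022],"turn":-0.08,"claw":1},
    {"linear":[0,0,0],"turn":0,"claw":1},
  ],
)

```text
time_s: 4.35
eef_pos: [0.5109, 0.2888, 0.2181]
tool_rot: [-2.131, -2.306, 0.006]
force: [0.1, -0.8, -0.1]
opening: 0.997
grasp_force: 0.0
```

```bash
cat > look.py <<'E'
from h import *
import sys
cv2.imwrite(sys.argv[1],cv2.copyMakeBorder(bot.capture("wrist"),0,0,0,0,0))
im=cv2.imread(sys.argv[1]);v=im.max(2)
rs=bot.regions_of("handle_a","wrist")
print(bot.get_obs()["eef_pos"].round(4))
for r in rs[:4]:
    m=r["mask"].astype(np.uint8)
    d=((v<45)&(cv2.erode(m,np.ones((5,5)))>0)).astype(np.uint8)
    n,l,s,c=cv2.connectedComponentsWithStats(d)
    print(round(r["conf"],2),np.round(r["position"]))
    for k in range(1,n):
        if s[k,4]>300:
            p=cv2.findNonZero((l==k).astype(np.uint8));w=np.array([px2w("wrist",q[0][::-1],.104)[:2] for q in p])
            (c0,wh,an)=cv2.minAreaRect((w*1000).astype(np.float32));print("  dark",s[k],np.round(c0),np.round(wh),round(an,1))
    (cx,cy),wh,an=cv2.minAreaRect(cv2.findNonZero(m))
E
python3 look.py pics/w2.png
```

```text
[0.5107 0.2869 0.2206]
0.62 [223. 376.]
  dark [ 317  177   19  125 2032] [514. 290.] [12. 87.] 5.7
0.59 [318.  90.]
  dark [ 38 285  30  79 955] [269. 190.] [108.  29.] 68.4
```

View pics/w2.png

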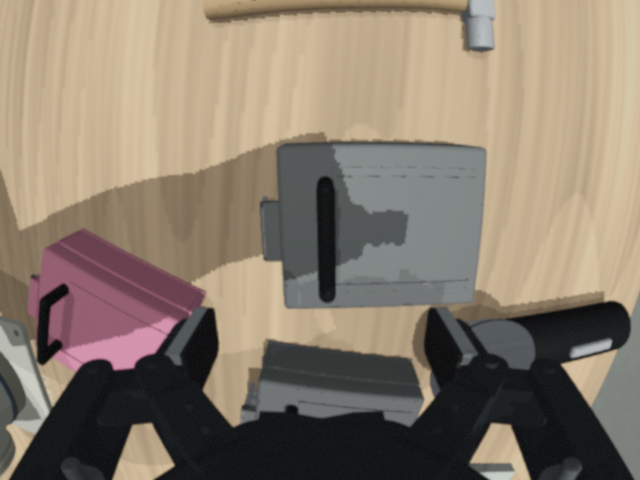

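The bar is at (326,238), measured at about (0.513, 0.289) with yaw about 5°. Going down on it.

>>> arm_command(
  moves=[
    {"linear":[0.002,0.002,0.035],"turn":-0.015,"claw":1},
    {"linear":[0,0,0.035],"turn":0,"claw":1},
    {"linear":[0,0,0.03],"turn":0,"claw":1},
    {"linear":[0,0,0.012],"turn":0,"claw":1},
    {"linear":[0,0,0],"turn":0,"claw":1},
  ],
)

```text
time_s: 5.08
eef_pos: [0.5126, 0.289, 0.1098]
tool_rot: [2.119, 2.319, -0.0]
force: [-0.3, -0.1, 0.2]
opening: 1.005
grasp_force: 0.0
```

>>> arm_command(
  moves=[
    {"linear":[0,0,0],"turn":0,"claw":-1},
    {"linear":[0,0,0],"turn":0,"claw":-1},
    {"linear":[0,0,0],"turn":0,"claw":-1},
    {"linear":[0,0,0],"turn":0,"claw":-1},
    {"linear":[0,0,0],"turn":0,"claw":-1},
    {"linear":[0,0,0],"turn":0,"claw":-1},
  ],
  force=30,
)

```text
time_s: 5.82
eef_pos: [0.5136, 0.2903, 0.1098]
tool_rot: [2.116, 2.32, 0.003]
force: [5.6, -0.0, -0.2]
opening: 0.126
grasp_force: 31.3
```

>>> arm_command(
  moves=[
    {"linear":[0,0.001,-0.002],"turn":0,"claw":-1},
    {"linear":[0,0.001,-0.002],"turn":0,"claw":-1},
    {"linear":[0,0.001,-0.003],"turn":0,"claw":-1},
    {"linear":[0,0,0],"turn":0,"claw":-1},
  ],
)

```text
time_s: 6.32
eef_pos: [0.5163, 0.2905, 0.116]
tool_rot: [2.116, 2.32, 0.002]
force: [6.4, 1.8, -7.1]
opening: 0.128
grasp_force: 30.5
```

>>> arm_command(
  moves=[
    {"linear":[0,0.001,-0.003],"turn":0,"claw":-1},
    {"linear":[0,0.002,-0.003],"turn":0,"claw":-1},
    {"linear":[0,0,0],"turn":0,"claw":-1},
  ],
)

```text
time_s: 6.7
eef_pos: [0.5194, 0.2908, 0.1218]
tool_rot: [2.117, 2.321, 0.002]
force: [6.6, 0.7, -8.5]
opening: 0.122
grasp_force: 30.3
```

Run:
```python
from h import *
cv2.imwrite("pics/s2.png",bot.capture("scene"))
o=bot.get_obs();print(o["eef_pos"],o["force"],o["opening"])
```

```text
[0.51929805 0.29077795 0.12172071] [ 7.34117291  1.48533975 -9.59423473] 0.11929817897648558
```

>>> arm_command(
  moves=[
    {"linear":[0,0.001,-0.003],"turn":0,"claw":-1},
    {"linear":[0,0.001,-0.003],"turn":0,"claw":-1},
    {"linear":[0,0,0],"turn":0,"claw":-1},
  ],
)

```text
time_s: 7.12
eef_pos: [0.5226, 0.2911, 0.1278]
tool_rot: [2.116, 2.319, 0.004]
force: [13.1, 3.9, -10.9]
opening: 0.13
grasp_force: 29.9
```

Run:
```python
from h import *
b=bot.capture("scene")
o=bot.get_obs();print(o["eef_pos"],o["force"],o["opening"])
a=cv2.imread("pics/scene.png")
f=lambda i:cv2.resize(i[210:330,390:520],(396,366),interpolation=cv2.INTER_CUBIC)
cv2.imwrite("pics/cmp.png",np.hstack([f(a),f(b)]))
```

```text
[0.52258851 0.29113029 0.12780018] [ 12.92262006   3.48890999 -11.86842998] 0.12935058463025215
```

View pics/cmp.png

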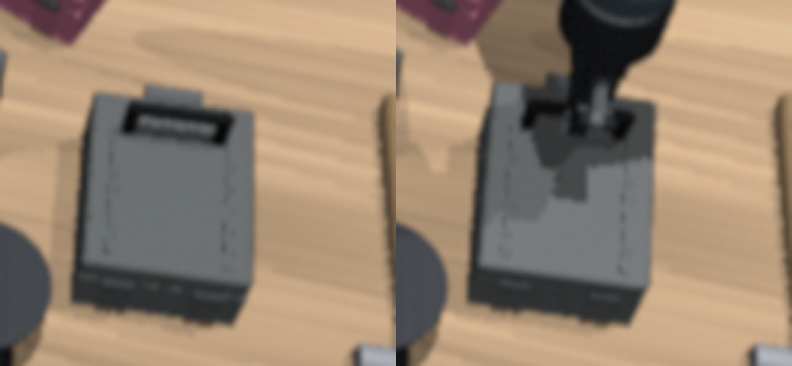

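The right panel shows the lid's front edge lifted at (565,85), with 18 mm of free rise, so the left case is unclipped. I'll lower the lid and release it.

>>> arm_command(
  moves=[
    {"linear":[0,-0.002,0.005],"turn":0,"claw":-1},
    {"linear":[0,-0.002,0.005],"turn":0,"claw":-1},
    {"linear":[0,-0.002,0.005],"turn":0,"claw":-1},
    {"linear":[0,-0.001,0.002],"turn":0,"claw":-1},
    {"linear":[0,0,0],"turn":0,"claw":1},
    {"linear":[0,0,0],"turn":0,"claw":1},
    {"linear":[0,0,0],"turn":0,"claw":1},
    {"linear":[0,0,0],"turn":0,"claw":1},
    {"linear":[0,0,-0.03],"turn":0,"claw":1},
    {"linear":[0,0,-0.04],"turn":0,"claw":1},
  ],
)

```text
time_s: 8.43
eef_pos: [0.5127, 0.2899, 0.1812]
tool_rot: [-2.116, -2.32, 0.003]
force: [0.4, 0.0, 0.3]
opening: 1.001
grasp_force: 0.0
```

>>> arm_command(
  moves=[
    {"linear":[0,-0.04,0],"turn":0,"claw":-1},
    {"linear":[0,-0.045,0],"turn":-0.17,"claw":-1},
    {"linear":[0,0,0],"turn":-0.175,"claw":-1},
    {"linear":[0,0,0],"turn":-0.175,"claw":-1},
    {"linear":[0,0,0],"turn":-0.175,"claw":-1},
    {"linear":[0,0,0],"turn":-0.175,"claw":-1},
    {"linear":[0,0,0],"turn":-0.175,"claw":-1},
    {"linear":[0,0,0],"turn":-0.175,"claw":-1},
    {"linear":[0,0,0],"turn":-0.175,"claw":-1},
    {"linear":[0,0,0],"turn":-0.175,"claw":-1},
  ],
)

```text
time_s: 9.68
eef_pos: [0.4286, 0.2822, 0.1813]
tool_rot: [0.152, -3.138, 0.0]
force: [0.6, -0.5, -0.5]
opening: 0.003
grasp_force: 0.0
```

>>> arm_command(
  moves=[
    {"linear":[0,0,0.045],"turn":0,"claw":-1},
    {"linear":[0,0,0.045],"turn":0,"claw":-1},
    {"linear":[0,0,0.035],"turn":0,"claw":-1},
    {"linear":[0,0,0.01],"turn":0,"claw":-1},
    {"linear":[-0.007,0,0],"turn":0,"claw":-1},
    {"linear":[-0.006,0,0],"turn":0,"claw":-1},
    {"linear":[0,0,0],"turn":0,"claw":-1},
  ],
)

```text
time_s: 10.55
eef_pos: [0.4429, 0.2838, 0.0474]
tool_rot: [-0.143, 3.136, 0.001]
force: [-0.1, -0.0, -0.6]
opening: 0.0
grasp_force: 0.0
```

>>> arm_command(
  moves=[
    {"linear":[-0.003,0,0],"turn":0,"claw":-1},
    {"linear":[-0.003,0,0],"turn":0,"claw":-1},
    {"linear":[-0.002,0,0],"turn":0,"claw":-1},
    {"linear":[0,0,0],"turn":0,"claw":-1},
  ],
)

```text
time_s: 11.05
eef_pos: [0.4491, 0.2842, 0.0462]
tool_rot: [0.143, -3.137, 0.0]
force: [-3.4, -0.4, 3.8]
opening: 0.004
grasp_force: 2.0
```

>>> arm_command(
  moves=[
    {"linear":[-0.002,0,0],"turn":0,"claw":-1},
    {"linear":[-0.001,0,0],"turn":0,"claw":-1},
    {"linear":[0,0,0],"turn":0,"claw":-1},
  ],
)

```text
time_s: 11.42
eef_pos: [0.4517, 0.2844, 0.0459]
tool_rot: [0.144, -3.137, 0.0]
force: [-6.6, 0.5, 0.1]
opening: 0.001
grasp_force: 0.0
```

>>> arm_command(
  moves=[
    {"linear":[-0.002,0,0],"turn":0,"claw":-1},
    {"linear":[-0.001,0,0],"turn":0,"claw":-1},
    {"linear":[0,0,0],"turn":0,"claw":-1},
  ],
)

```text
time_s: 11.8
eef_pos: [0.4518, 0.2841, 0.0453]
tool_rot: [0.144, -3.131, 0.002]
force: [-16.8, -0.6, 6.0]
opening: 0.0
grasp_force: 0.0
```

>>> arm_command(
  moves=[
    {"linear":[-0.002,0,0],"turn":0,"claw":-1},
    {"linear":[0,0,0],"turn":0,"claw":-1},
  ],
)

```text
time_s: 12.05
eef_pos: [0.4518, 0.2839, 0.0444]
tool_rot: [0.145, -3.127, 0.003]
force: [-22.1, -0.4, 1.7]
opening: 0.003
grasp_force: 0.0
```

>>> arm_command(
  moves=[
    {"linear":[0.015,0,0],"turn":0,"claw":-1},
    {"linear":[0.015,0,0],"turn":0,"claw":-1},
    {"linear":[0,0,-0.045],"turn":0,"claw":-1},
    {"linear":[0,0,-0.045],"turn":0,"claw":-1},
    {"linear":[0,0,-0.045],"turn":0.045,"claw":1},
    {"linear":[0,0,0],"turn":0.17,"claw":1},
    {"linear":[0,0,0],"turn":0.17,"claw":1},
    {"linear":[0,0,0],"turn":0.17,"claw":1},
    {"linear":[0,0,0],"turn":0.17,"claw":1},
    {"linear":[0,0,0],"turn":0.17,"claw":1},
  ],
)

```text
time_s: 13.3
eef_pos: [0.4276, 0.2822, 0.1816]
tool_rot: [1.237, 2.887, 0.001]
force: [-1.1, 0.2, -0.1]
opening: 0.998
grasp_force: 0.0
```

>>> arm_command(
  moves=[
    {"linear":[0,0,0],"turn":0.17,"claw":1},
    {"linear":[0,0,0],"turn":0.17,"claw":1},
    {"linear":[0,0,0],"turn":0.17,"claw":1},
    {"linear":[0,0,0],"turn":0.17,"claw":1},
    {"linear":[0,0.042,0],"turn":0,"claw":1},
    {"linear":[0,0.042,0],"turn":0,"claw":1},
    {"linear":[0,0,0],"turn":0,"claw":1},
  ],
)

```text
time_s: 14.18
eef_pos: [0.5136, 0.2894, 0.1808]
tool_rot: [2.124, 2.314, 0.002]
force: [-0.2, -0.6, 0.5]
opening: 1.0
grasp_force: 0.0
```

>>> arm_command(
  moves=[
    {"linear":[0,0.001,0.035],"turn":0,"claw":1},
    {"linear":[0,0,0.03],"turn":0,"claw":1},
    {"linear":[0,0,0.008],"turn":0,"claw":1},
    {"linear":[0,0,0],"turn":0,"claw":-1},
    {"linear":[0,0,0],"turn":0,"claw":-1},
    {"linear":[0,0,0],"turn":0,"claw":-1},
    {"linear":[0,0,0],"turn":0,"claw":-1},
    {"linear":[0,0,0],"turn":0,"claw":-1},
    {"linear":[0,0,0],"turn":0,"claw":-1},
  ],
)

```text
time_s: 15.3
eef_pos: [0.5135, 0.2898, 0.109]
tool_rot: [2.122, 2.315, 0.004]
force: [5.0, 0.0, 2.6]
opening: 0.124
grasp_force: 30.5
```

>>> arm_command(
  moves=[
    {"linear":[0,0.001,-0.002],"turn":0,"claw":-1},
    {"linear":[0,0.001,-0.002],"turn":0,"claw":-1},
    {"linear":[0,0.001,-0.002],"turn":0,"claw":-1},
    {"linear":[0,0,-0.002],"turn":0,"claw":-1},
    {"linear":[0,0,0],"turn":0,"claw":-1},
  ],
)

```text
time_s: 15.92
eef_pos: [0.5156, 0.2899, 0.1138]
tool_rot: [-2.122, -2.315, 0.002]
force: [10.1, 3.6, -21.6]
opening: 0.129
grasp_force: 30.1
```

The lid stops dead at 4.8 mm with 22 N, so the left case is clipped now. I'll release it and go to the middle one.

>>> arm_command(
  moves=[
    {"linear":[0,-0.003,0.008],"turn":0,"claw":-1},
    {"linear":[0,0,0],"turn":0,"claw":1},
    {"linear":[0,0,0],"turn":0,"claw":1},
    {"linear":[0,0,0],"turn":0,"claw":1},
    {"linear":[0,0,0],"turn":0,"claw":1},
    {"linear":[0,0,-0.035],"turn":0,"claw":1},
    {"linear":[0,0,-0.045],"turn":0,"claw":1},
    {"linear":[0,0,-0.03],"turn":0.166,"claw":1},
    {"linear":[-0.05,-0.002,0],"turn":0,"claw":1},
    {"linear":[-0.05,-0.001,0],"turn":0,"claw":1},
  ],
)

```text
time_s: 17.18
eef_pos: [0.5012, 0.1894, 0.2186]
tool_rot: [2.306, 2.133, 0.001]
force: [-0.6, 0.5, 0.5]
opening: 1.0
grasp_force: 0.0
```

>>> arm_command(
  moves=[
    {"linear":[-0.055,-0.001,0],"turn":0,"claw":1},
    {"linear":[-0.054,-0.001,0],"turn":0,"claw":1},
    {"linear":[0,0,0],"turn":0,"claw":1},
  ],
)

```text
time_s: 17.55
eef_pos: [0.4905, 0.0787, 0.2185]
tool_rot: [2.312, 2.126, -0.0]
force: [-0.2, 0.9, 0.5]
opening: 1.0
grasp_force: 0.0
```

```bash
python3 look.py pics/w3.png
```

```text
[0.4909 0.0812 0.2185]
0.96 [384. 358.]
0.9 [151. 100.]
  dark [  12   95   42   98 1328] [271. 182.] [82. 37.] 69.0
0.81 [224. 370.]Traceback (most recent call last):
  File "look.py", line 14, in <module>
    p=cv2.findNonZero((l==k).astype(np.uint8));w=np.array([px2w("wrist",q[0][::-1],.104)[:2] for q in p])
                                                           ~~~~^^^^^^^^^^^^^^^^^^^^^^^^^
  File "h.py", line 4, in px2w
    c=bot.camera_params(cam);R=np.array(c["R"]);t=np.array(c["t"]);K=np.array(c["mtx"])
ValueError: time passes only in moves, steps and waits
```

View pics/w3.png

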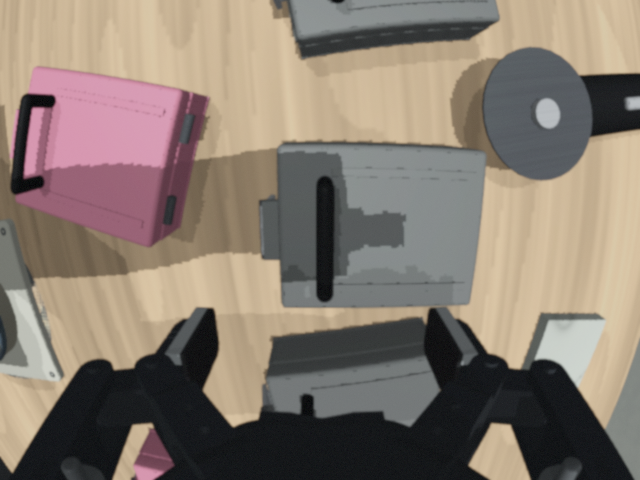

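The middle handle bar is at (325,238), the same picture as over the left case, so the same correction applies.

>>> arm_command(
  moves=[
    {"linear":[0,0.002,0.035],"turn":0,"claw":1},
    {"linear":[0,0,0.035],"turn":0,"claw":1},
    {"linear":[0,0,0.03],"turn":0,"claw":1},
    {"linear":[0,0,0.009],"turn":0,"claw":1},
    {"linear":[0,0,0],"turn":0,"claw":-1},
    {"linear":[0,0,0],"turn":0,"claw":-1},
    {"linear":[0,0,0],"turn":0,"claw":-1},
    {"linear":[0,0,0],"turn":0,"claw":-1},
    {"linear":[0,0,0],"turn":0,"claw":-1},
    {"linear":[0,0,0],"turn":0,"claw":-1},
  ],
)

```text
time_s: 18.9
eef_pos: [0.4931, 0.0815, 0.1098]
tool_rot: [2.307, 2.131, 0.001]
force: [-2.2, 0.7, 6.5]
opening: 0.127
grasp_force: 29.3
```

>>> arm_command(
  moves=[
    {"linear":[0,0.001,-0.002],"turn":0,"claw":-1},
    {"linear":[0,0.001,-0.002],"turn":0,"claw":-1},
    {"linear":[0,0.001,-0.002],"turn":0,"claw":-1},
    {"linear":[0,0,-0.002],"turn":0,"claw":-1},
    {"linear":[0,0,0],"turn":0,"claw":-1},
  ],
)

```text
time_s: 19.52
eef_pos: [0.4951, 0.0812, 0.1152]
tool_rot: [-2.306, -2.13, 0.004]
force: [4.8, 0.7, -26.9]
opening: 0.126
grasp_force: 29.9
```

The middle lid stops dead at 5 mm with 27 N, so it is clipped. I'll release it and move to the right case.

>>> arm_command(
  moves=[
    {"linear":[0,-0.003,0.008],"turn":0,"claw":-1},
    {"linear":[0,0,0],"turn":0,"claw":1},
    {"linear":[0,0,0],"turn":0,"claw":1},
    {"linear":[0,0,0],"turn":0,"claw":1},
    {"linear":[0,0,0],"turn":0,"claw":1},
    {"linear":[0,0,-0.035],"turn":0,"claw":1},
    {"linear":[0,0,-0.045],"turn":0,"claw":1},
    {"linear":[0,0,-0.03],"turn":-0.13,"claw":1},
    {"linear":[-0.05,-0.01,0],"turn":0,"claw":1},
    {"linear":[-0.05,-0.01,0],"turn":0,"claw":1},
  ],
)

```text
time_s: 20.78
eef_pos: [0.478, -0.0201, 0.2198]
tool_rot: [2.161, 2.279, 0.001]
force: [0.5, -0.7, -0.1]
opening: 1.0
grasp_force: 0.0
```

>>> arm_command(
  moves=[
    {"linear":[-0.045,-0.01,0],"turn":0,"claw":1},
    {"linear":[-0.045,-0.009,0],"turn":0,"claw":1},
    {"linear":[0,0,0],"turn":0,"claw":1},
    {"linear":[0,0,0],"turn":0,"claw":1},
  ],
)

```text
time_s: 21.28
eef_pos: [0.4635, -0.1101, 0.2193]
tool_rot: [-2.165, -2.276, -0.0]
force: [0.6, 0.4, -0.7]
opening: 0.999
grasp_force: 0.0
```

```bash
python3 look.py pics/w4.png 2>&1 | head -8
```

```text
[ 0.4637 -0.1094  0.2193]
0.89 [ 41. 432.]
  dark [362   0  24  35 526] [490.  44.] [27. 11.] 78.9
0.87 [346. 122.]
0.76 [226. 375.]
  dark [ 318  183   18  124 2018] [ 468. -110.] [11. 86.] 3.6
```

View pics/w4.png

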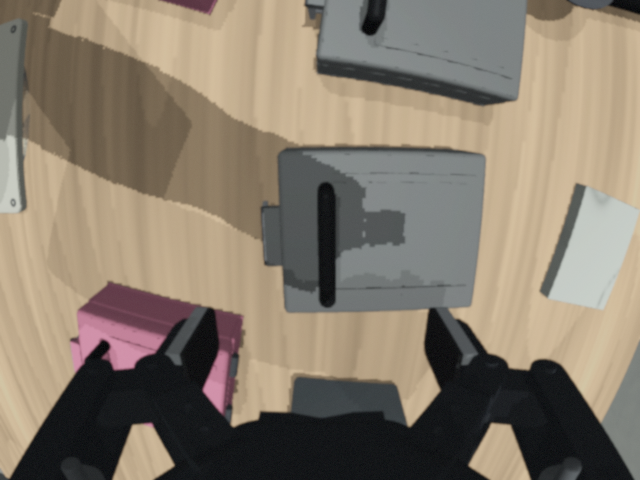

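The right handle bar is at (327,244), about 3 mm along +y from the tool. Descending to grip and tug.

>>> arm_command(
  moves=[
    {"linear":[-0.002,0.003,0.035],"turn":0,"claw":1},
    {"linear":[0,0,0.035],"turn":0,"claw":1},
    {"linear":[0,0,0.03],"turn":0,"claw":1},
    {"linear":[0,0,0.01],"turn":0,"claw":1},
    {"linear":[0,0,0],"turn":0,"claw":-1},
    {"linear":[0,0,0],"turn":0,"claw":-1},
    {"linear":[0,0,0],"turn":0,"claw":-1},
    {"linear":[0,0,0],"turn":0,"claw":-1},
    {"linear":[0,0,0],"turn":0,"claw":-1},
    {"linear":[0,0,0],"turn":0,"claw":-1},
  ],
)

```text
time_s: 22.62
eef_pos: [0.4672, -0.1122, 0.1099]
tool_rot: [2.163, 2.277, 0.001]
force: [0.7, 1.4, 5.5]
opening: 0.126
grasp_force: 29.4
```

>>> arm_command(
  moves=[
    {"linear":[0,0.001,-0.002],"turn":0,"claw":-1},
    {"linear":[0,0.001,-0.002],"turn":0,"claw":-1},
    {"linear":[0,0.001,-0.002],"turn":0,"claw":-1},
    {"linear":[0,0,-0.002],"turn":0,"claw":-1},
    {"linear":[0,0,0],"turn":0,"claw":-1},
  ],
)

```text
time_s: 23.25
eef_pos: [0.4706, -0.112, 0.1174]
tool_rot: [2.163, 2.277, 0.002]
force: [7.3, 0.6, -7.2]
opening: 0.127
grasp_force: 29.3
```

>>> arm_command(
  moves=[
    {"linear":[0,0.001,-0.003],"turn":0,"claw":-1},
    {"linear":[0,0.001,-0.003],"turn":0,"claw":-1},
    {"linear":[0,0,0],"turn":0,"claw":-1},
  ],
)

```text
time_s: 23.62
eef_pos: [0.4737, -0.1118, 0.1235]
tool_rot: [2.162, 2.276, 0.005]
force: [13.7, 0.9, -11.7]
opening: 0.127
grasp_force: 29.2
```

>>> arm_command(
  moves=[
    {"linear":[0,-0.002,0.006],"turn":0,"claw":-1},
    {"linear":[0,-0.003,0.007],"turn":0,"claw":-1},
    {"linear":[0,0,0],"turn":0,"claw":1},
    {"linear":[0,0,0],"turn":0,"claw":1},
    {"linear":[0,0,0],"turn":0,"claw":1},
    {"linear":[0,0,0],"turn":0,"claw":1},
    {"linear":[0,0,-0.03],"turn":0,"claw":1},
    {"linear":[0,0,-0.04],"turn":0,"claw":1},
    {"linear":[0,-0.04,0],"turn":0,"claw":-1},
    {"linear":[0,-0.045,0],"turn":0,"claw":-1},
  ],
)

```text
time_s: 24.88
eef_pos: [0.3812, -0.1165, 0.1805]
tool_rot: [2.163, 2.278, 0.0]
force: [-1.3, -1.4, 0.8]
opening: 0.604
grasp_force: 0.0
```

>>> arm_command(
  moves=[
    {"linear":[0,0,0],"turn":-0.175,"claw":-1},
    {"linear":[0,0,0],"turn":-0.175,"claw":-1},
    {"linear":[0,0,0],"turn":-0.175,"claw":-1},
    {"linear":[0,0,0],"turn":-0.175,"claw":-1},
    {"linear":[0,0,0],"turn":-0.175,"claw":-1},
    {"linear":[0,0,0],"turn":-0.175,"claw":-1},
    {"linear":[0,0,0],"turn":-0.175,"claw":-1},
    {"linear":[0,0,0],"turn":-0.175,"claw":-1},
    {"linear":[0,0,0],"turn":-0.17,"claw":-1},
    {"linear":[0,0,0],"turn":0,"claw":-1},
  ],
)

```text
time_s: 26.12
eef_pos: [0.3818, -0.1164, 0.1804]
tool_rot: [-0.077, 3.141, -0.0]
force: [0.2, 0.2, 0.2]
opening: 0.0
grasp_force: 0.0
```

The right lid lifted 13 mm with no stop, so it is unclipped. Now pushing its clip.

>>> arm_command(
  moves=[
    {"linear":[0,0,0.045],"turn":0,"claw":-1},
    {"linear":[0,0,0.045],"turn":0,"claw":-1},
    {"linear":[0,0,0.035],"turn":0,"claw":-1},
    {"linear":[0,0,0.009],"turn":0,"claw":-1},
    {"linear":[-0.007,0,0],"turn":0,"claw":-1},
    {"linear":[-0.006,0,0],"turn":0,"claw":-1},
    {"linear":[-0.003,0,0],"turn":0,"claw":-1},
    {"linear":[-0.003,0,0],"turn":0,"claw":-1},
    {"linear":[-0.002,0,0],"turn":0,"claw":-1},
    {"linear":[0,0,0],"turn":0,"claw":-1},
  ],
)

```text
time_s: 27.38
eef_pos: [0.4024, -0.1154, 0.0463]
tool_rot: [0.079, -3.14, 0.0]
force: [-3.2, -0.2, 2.9]
opening: -0.0
grasp_force: 1.6
```

>>> arm_command(
  moves=[
    {"linear":[-0.002,0,0],"turn":0,"claw":-1},
    {"linear":[-0.002,0,0],"turn":0,"claw":-1},
    {"linear":[-0.002,0,0],"turn":0,"claw":-1},
    {"linear":[0,0,0],"turn":0,"claw":-1},
  ],
)

```text
time_s: 27.88
eef_pos: [0.405, -0.1137, 0.0449]
tool_rot: [0.078, -3.133, -0.004]
force: [-16.1, 0.8, -2.3]
opening: 0.001
grasp_force: 0.0
```

Same stop and force as on the left. One more push, then back off and re-tug to check.

>>> arm_command(
  moves=[
    {"linear":[-0.002,0,0],"turn":0,"claw":-1},
    {"linear":[0,0,0],"turn":0,"claw":-1},
    {"linear":[0.015,0,0],"turn":0,"claw":-1},
    {"linear":[0.015,0,0],"turn":0,"claw":-1},
    {"linear":[0,0,-0.045],"turn":0,"claw":-1},
    {"linear":[0,0,-0.045],"turn":0,"claw":-1},
    {"linear":[0,0,-0.045],"turn":0,"claw":1},
    {"linear":[0,0,0],"turn":0.175,"claw":1},
    {"linear":[0,0,0],"turn":0.175,"claw":1},
    {"linear":[0,0,0],"turn":0.175,"claw":1},
  ],
)

```text
time_s: 29.12
eef_pos: [0.3807, -0.1166, 0.1816]
tool_rot: [0.748, 3.05, 0.0]
force: [-0.6, -0.1, -0.5]
opening: 0.843
grasp_force: 0.0
```

>>> arm_command(
  moves=[
    {"linear":[0,0,0],"turn":0.175,"claw":1},
    {"linear":[0,0,0],"turn":0.175,"claw":1},
    {"linear":[0,0,0],"turn":0.175,"claw":1},
    {"linear":[0,0,0],"turn":0.175,"claw":1},
    {"linear":[0,0,0],"turn":0.175,"claw":1},
    {"linear":[0,0,0],"turn":0.17,"claw":1},
    {"linear":[0,0.042,0],"turn":0,"claw":1},
    {"linear":[0,0.042,0],"turn":0,"claw":1},
    {"linear":[0,0,0],"turn":0,"claw":1},
  ],
)

```text
time_s: 30.25
eef_pos: [0.4666, -0.1124, 0.181]
tool_rot: [2.162, 2.278, 0.001]
force: [0.1, -0.5, -0.6]
opening: 0.998
grasp_force: 0.0
```

>>> arm_command(
  moves=[
    {"linear":[0,0.001,0.035],"turn":0,"claw":1},
    {"linear":[0,0,0.03],"turn":0,"claw":1},
    {"linear":[0,0,0.007],"turn":0,"claw":1},
    {"linear":[0,0,0],"turn":0,"claw":-1},
    {"linear":[0,0,0],"turn":0,"claw":-1},
    {"linear":[0,0,0],"turn":0,"claw":-1},
    {"linear":[0,0,0],"turn":0,"claw":-1},
    {"linear":[0,0,0],"turn":0,"claw":-1},
    {"linear":[0,0,0],"turn":0,"claw":-1},
  ],
)

```text
time_s: 31.38
eef_pos: [0.4671, -0.1122, 0.11]
tool_rot: [2.162, 2.276, 0.003]
force: [5.1, 1.3, 1.2]
opening: 0.128
grasp_force: 31.0
```

>>> arm_command(
  moves=[
    {"linear":[0,0.001,-0.002],"turn":0,"claw":-1},
    {"linear":[0,0.001,-0.002],"turn":0,"claw":-1},
    {"linear":[0,0.001,-0.002],"turn":0,"claw":-1},
    {"linear":[0,0,-0.002],"turn":0,"claw":-1},
    {"linear":[0,0,0],"turn":0,"claw":-1},
  ],
)

```text
time_s: 32.0
eef_pos: [0.4692, -0.1119, 0.1155]
tool_rot: [-2.163, -2.277, -0.001]
force: [10.2, -1.8, -25.2]
opening: 0.126
grasp_force: 30.0
```

The right case is clipped now too: dead stop with 25 N. I'll release it and go above the isolator.

>>> arm_command(
  moves=[
    {"linear":[0,-0.003,0.008],"turn":0,"claw":-1},
    {"linear":[0,0,0],"turn":0,"claw":1},
    {"linear":[0,0,0],"turn":0,"claw":1},
    {"linear":[0,0,0],"turn":0,"claw":1},
    {"linear":[0,0,0],"turn":0,"claw":1},
    {"linear":[0,0,-0.035],"turn":0,"claw":1},
    {"linear":[0,0,-0.045],"turn":0,"claw":1},
    {"linear":[-0.04,0.003,-0.04],"turn":0,"claw":1},
    {"linear":[-0.05,0.003,0],"turn":0,"claw":1},
    {"linear":[-0.05,0.003,0],"turn":0,"claw":1},
  ],
)

```text
time_s: 33.25
eef_pos: [0.482, -0.2529, 0.2301]
tool_rot: [2.162, 2.277, 0.0]
force: [0.5, -0.0, 0.3]
opening: 1.002
grasp_force: 0.0
```

>>> arm_command(
  moves=[
    {"linear":[-0.05,0.003,0],"turn":0,"claw":1},
    {"linear":[-0.05,0.004,0],"turn":-0.15,"claw":1},
    {"linear":[0,0,0],"turn":-0.17,"claw":1},
    {"linear":[0,0,0],"turn":-0.17,"claw":1},
    {"linear":[0,0,0],"turn":-0.17,"claw":1},
    {"linear":[0,0,0],"turn":-0.17,"claw":1},
    {"linear":[0,0,0],"turn":-0.17,"claw":1},
    {"linear":[0,0,0],"turn":-0.17,"claw":1},
    {"linear":[0,0,0],"turn":-0.17,"claw":1},
    {"linear":[0,0,0],"turn":-0.17,"claw":1},
  ],
)

```text
time_s: 34.5
eef_pos: [0.4938, -0.351, 0.2291]
tool_rot: [-0.007, -3.141, -0.0]
force: [-0.9, -0.9, 0.3]
opening: 0.999
grasp_force: 0.0
```

Run:
```python
from h import *
im=bot.capture("wrist");cv2.imwrite("pics/w5.png",im)
for r in bot.regions_of("isolator_grip","wrist"):
    p=cv2.findNonZero(r["mask"].astype(np.uint8))[::5]
    bot_w=[px2w("wrist",q[0][::-1],.122)[:2]*1000 for q in p[:1]]
    print(round(r["conf"],2),np.round(r["position"]),r["mask"].sum(),px2w("wrist",r["position"],.115),cv2.minAreaRect(p))
print(bot.get_obs()["eef_pos"],bot.get_obs()["joints"])
```

```text
Traceback (most recent call last):
cv2.error: OpenCV(4.12.0) /io/opencv/modules/imgproc/src/convhull.cpp:143: error: (-215:Assertion failed) total >= 0 && (depth == CV_32F || depth == CV_32S) in function 'convexHull'
```

View pics/w5.png

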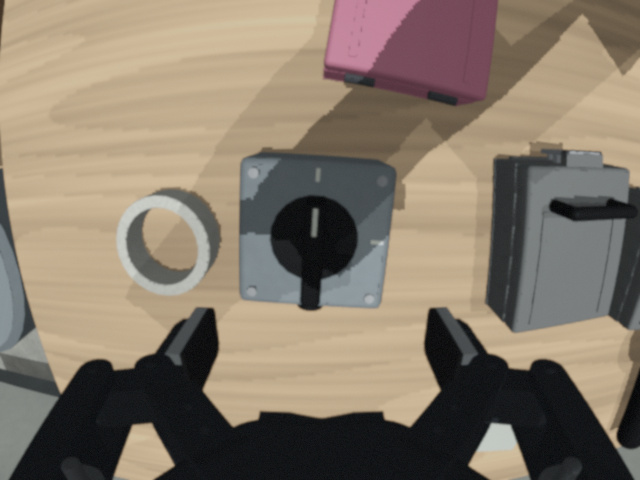

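The isolator bar runs from about (316,200) to (311,307). Its white mark at (314,222) points to the off tick at (318,175), and the on tick is at (378,242), clockwise.

Run:
```python
from h import *
a=px2w("wrist",[200,316],.122);b=px2w("wrist",[306,311],.122);print(a,b,(a+b)/2,np.hypot(*(a-b)[:2]),np.degrees(np.arctan2(*(b-a)[1::-1])))
for q in ((162,244),(160,394),(299,243),(304,380)): print(px2w("wrist",q,.075))
print(px2w("wrist",[237,314],.092))
im=cv2.imread("pics/w5.png").max(2)
for r in range(195,312,6): print(r,np.flatnonzero(im[r,280:350]<35)[[0,-1]]+280 if (im[r,280:350]<35).any() else None, end=" ")
o=bot.get_obs();print(o["eef_pos"],o["joints"])
```

```text
[ 0.46063296 -0.35477487  0.122     ] [ 0.53336733 -0.35906091  0.122     ] [ 0.49700014 -0.35691789  0.122     ] 0.07286053716524454 -3.372384613023615
[ 0.43929883 -0.40889979  0.075     ]
[ 0.43875778 -0.29728542  0.075     ]
[ 0.55080599 -0.41704173  0.075     ]
[ 0.5559513  -0.30362498  0.075     ]
[ 0.49310964 -0.35699249  0.092     ]
195 None 201 [293 334] 207 [285 342] 213 [280 347] 219 [280 349] 225 [280 349] 231 [280 349] 237 [280 349] 243 [285 349] 249 [294 349] 255 [282 349] 261 [283 348] 267 [291 343] 273 [297 333] 279 [303 319] 285 [303 319] 291 [303 318] 297 [302 317] 303 [303 316] 309 None [ 0.49382581 -0.35100068  0.22913585] [-7.56323892e-01  3.62065172e-01  1.10534590e-01  1.31962971e+00
 -5.89563760e-05 -7.48508973e-01]
```

>>> arm_command(
  moves=[
    {"linear":[-0.003,-0.006,0.03],"turn":0.06,"claw":1},
    {"linear":[0,0,0.04],"turn":0,"claw":1},
    {"linear":[0,0,0.035],"turn":0,"claw":1},
    {"linear":[0,0,0.011],"turn":0,"claw":1},
    {"linear":[0,0,0],"turn":0,"claw":-1},
    {"linear":[0,0,0],"turn":0,"claw":-1},
    {"linear":[0,0,0],"turn":0,"claw":-1},
    {"linear":[0,0,0],"turn":0,"claw":-1},
    {"linear":[0,0,0],"turn":0,"claw":-1},
    {"linear":[0,0,0],"turn":0,"claw":-1},
  ],
)

```text
time_s: 35.85
eef_pos: [0.4973, -0.3569, 0.1146]
tool_rot: [0.109, 3.138, -0.001]
force: [-0.5, 3.3, 6.6]
opening: 0.263
grasp_force: 29.1
```

>>> arm_command(
  moves=[
    {"linear":[0,0,0],"turn":0,"claw":-1},
    {"linear":[0,0,0],"turn":0,"claw":-1},
  ],
)

```text
time_s: 36.1
eef_pos: [0.4973, -0.3568, 0.1146]
tool_rot: [0.109, 3.138, -0.001]
force: [0.0, 3.5, 5.9]
opening: 0.256
grasp_force: 29.1
```

Run:
```python
from h import *
a=bot.capture("wrist")[170:400,180:470];b=bot.capture("scene")[130:260,150:280]
cv2.imwrite("pics/g.png",np.hstack([cv2.resize(a,(454,360)),cv2.resize(b,(340,360),interpolation=cv2.INTER_CUBIC)]))
```

```text
(no output)
```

View pics/g.png

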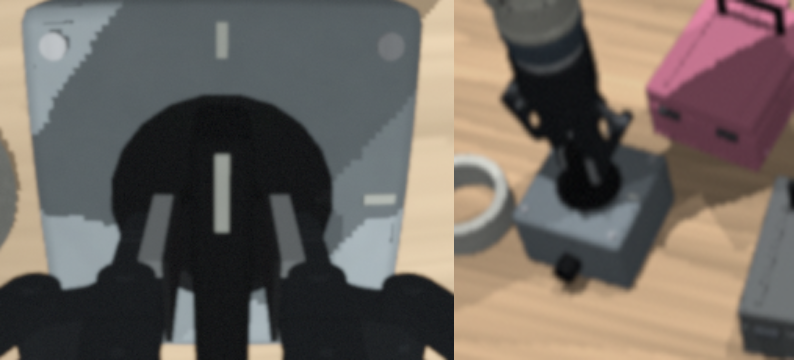

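The pads, at (160,230) and (285,230), stand off the bar and carry about 6 N upward. The tips are probably jammed on the round base, so I'll open, raise slightly and close again.

>>> arm_command(
  moves=[
    {"linear":[0,0,0],"turn":0,"claw":0},
    {"linear":[0,0,0],"turn":0,"claw":0},
    {"linear":[0,0,-0.007],"turn":0,"claw":0},
    {"linear":[0,0,0],"turn":0,"claw":-1},
    {"linear":[0,0,0],"turn":0,"claw":-1},
    {"linear":[0,0,0],"turn":0,"claw":-1},
    {"linear":[0,0,0],"turn":0,"claw":-1},
    {"linear":[0,0,0],"turn":0,"claw":-1},
  ],
)

```text
time_s: 37.2
eef_pos: [0.497, -0.3569, 0.1207]
tool_rot: [0.109, 3.139, 0.0]
force: [-1.0, 2.6, 5.3]
opening: 0.155
grasp_force: 31.1
```

Opening 0.155 matches the 14 mm bar. Turning clockwise.

>>> arm_command(
  moves=[
    {"linear":[0,0,0],"turn":0.1,"claw":-1},
    {"linear":[0,0,0],"turn":0.16,"claw":-1},
    {"linear":[0,0,0],"turn":0.16,"claw":-1},
    {"linear":[0,0,0],"turn":0.16,"claw":-1},
    {"linear":[0,0,0],"turn":0.16,"claw":-1},
  ],
)

```text
time_s: 37.83
eef_pos: [0.4972, -0.3562, 0.1206]
tool_rot: [1.244, 2.884, 0.002]
force: [2.1, 5.1, 5.5]
opening: 0.159
grasp_force: 31.2
```

>>> arm_command(
  moves=[
    {"linear":[0,0,0],"turn":0.16,"claw":-1},
    {"linear":[0,0,0],"turn":0.16,"claw":-1},
    {"linear":[0,0,0],"turn":0.16,"claw":-1},
    {"linear":[0,0,0],"turn":0.16,"claw":-1},
    {"linear":[0,0,0],"turn":0.16,"claw":-1},
    {"linear":[0,0,0],"turn":0.03,"claw":-1},
    {"linear":[0,0,0],"turn":0,"claw":-1},
  ],
)

```text
time_s: 38.7
eef_pos: [0.4979, -0.3559, 0.1207]
tool_rot: [2.296, 2.144, 0.004]
force: [5.4, 8.4, 5.9]
opening: 0.156
grasp_force: 31.1
```

Release, rise clear and look.

>>> arm_command(
  moves=[
    {"linear":[0,0,0],"turn":0,"claw":1},
    {"linear":[0,0,0],"turn":0,"claw":1},
    {"linear":[0,0,0],"turn":0,"claw":1},
    {"linear":[0,0,0],"turn":0,"claw":1},
    {"linear":[0,0,-0.035],"turn":0,"claw":1},
    {"linear":[0,0,-0.045],"turn":0,"claw":1},
    {"linear":[0,0,-0.045],"turn":0,"claw":1},
    {"linear":[0,0,0],"turn":0,"claw":1},
    {"linear":[0,0,0],"turn":0,"claw":1},
  ],
)

```text
time_s: 39.83
eef_pos: [0.4967, -0.357, 0.2447]
tool_rot: [-2.297, -2.143, 0.0]
force: [0.5, 0.4, -0.6]
opening: 1.001
grasp_force: 0.0
```

Run:
```python
from h import *
a=bot.capture("wrist");b=bot.capture("scene")[100:340,140:560]
cv2.imwrite("pics/end.png",np.hstack([cv2.resize(a,(400,300)),cv2.resize(b,(400,300))]))
```

```text
(no output)
```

View pics/end.png

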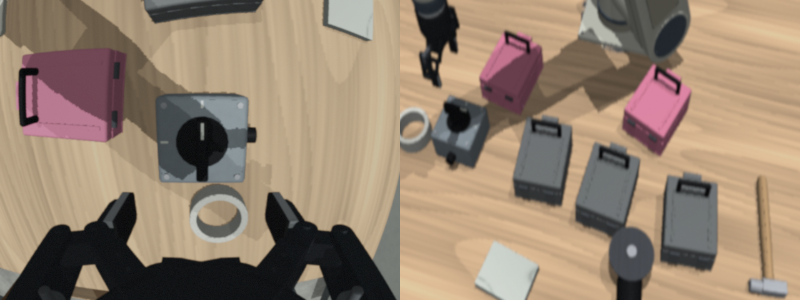

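The handle's mark at (201,130) now points to the on tick at (202,103), all three lids are shut, and nothing else has moved. Handing in.

```bash
python3 -c "
from cell import bot
print(bot.finish_job())"
```

```text
the job is handed in; nothing more can be done
None
```

I tugged the cases left to right: the middle clip held, the left and right did not, so I snapped them home and a second tug confirmed each; then I turned the isolator on and handed in the job at about 40 s.

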